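# Feel for the clear well, then seat the vial

### The job

Two of the three wells of the vial block still have an old spacer lying at the bottom, hidden under the mouth flaps. Take the feeler rod from its stand and feel gently down into the wells with its tip until you touch the floor of the clear one, then put the rod back in its stand. Then take the vial from the rack and press it gently, upright and fully home, into that clear well, leaving the other things where they are.

Things in the scene. Friction and masses are not known exactly. Their poses are not given: they have to be found in the camera images.
- block: Aluminium vial block, fixed: 70 x 152 mm, 52 mm high, on a 78 x 160 mm foot. Origin: centre of its underside; local y along the row of three wells, z up. Wells: alike, 46 mm apart, 34 mm along local x by 30.5 mm along y, 46 mm deep, flat floor 6 mm above the table. In two of them (unknown which) a fixed 12 mm spacer covers the floor: things stop 34 mm below the mouth, not 46.
- well_1 (a point): Where a vial's axis goes in well 1 (block y = +46 mm), at the level of the mouth, 52 mm above the table; axes as the block's. A vial centred here has 1.3 mm to spare on the local -x side and on each y side, and the flap on the +x side.
- well_2 (a point): The same point of well 2 (block y = 0). Under each mouth a grey flap, hinged on the local +x side, hides the inside. It swings down when pushed (about 0.5 to 1 N), folds along the +x wall down to 31 mm, and springs back after.
- well_3 (a point): The same point of well 3 (block y = -46 mm). An opened flap presses sideways, about 1 N, on what is in the well: a vial does not sink by its own weight but must be pushed down to the floor.
- rod_grip (a point): Feeler rod, loose, upright in its stand, 70 g. This point is the centre of its square black handle (16 x 16 mm, 40 mm high, top 20 mm above this point); z is up along the rod, x and y are the normals of the handle's sides. Below the handle a round steel rod, 10 mm diameter, then a 12 mm long sprung tip, 7 mm diameter; the tip's end is 85 mm below this point.
- rod_tip: The sprung tip of the feeler rod; origin at its lower end. It gives way upward into the rod from about 2 N, by 0.9 N per mm, and is at its stop after 8 mm (9 N); beyond that it is rigid and soon overloaded.
- rod_end (a point): The lower end of the rod's tip.
- stand: Stand of the feeler rod, fixed: grey block 50 x 50 mm, 50 mm high, on a 62 x 62 mm foot. Origin: centre of its underside.
- stand_hole (a point): Centre of the mouth of the stand's hole, on its top, 50 mm above the table: 13 x 13 mm square, 44 mm deep (floor 6 mm above the table). The parked rod stands with its tip on that floor.
- rack: Open plastic vial rack, fixed: 60 x 200 mm, 50 mm high end walls, rails at 38 mm. Origin: centre of its underside; local y runs along the row of four places. The vial and a glue stick stand in two of its places, on its 6 mm floor.
- vial_mid (a point): The vial to load: clear glass vial with screw cap, loose, 27.5 mm diameter, 85 mm high, 30 g; the body is 76 mm high, above it the cap, 22 mm diameter. This point is on its axis, half-way up (42.5 mm above its underside); z is its axis, up. Fully home it reaches 39 mm out of the well.
- vial: The same vial; origin at the centre of its underside.
- glue_stick: Bystander: glue stick, 26 mm diameter, 94 mm high, upright in the rack, loose. Origin: its underside.
- loose_tin: Bystander: white round sample tin, 51 mm diameter, 27 mm high, loose. Origin: its underside.
- loupe_2: Bystander: black ring-shaped loupe, 50 mm diameter, 20 mm high, loose. Origin: its underside.
- eraser_2: Bystander: eraser, 21 x 46 x 12 mm, loose. Origin: its underside.
Things that resemble listed ones, but are neither listed nor needed, are in the scene too. Leave any blue or turquoise look-alike of the vial alone.

How it is judged:
By the outcome, as a careful person would: the job done as asked, in the order asked, and still so for the second after the job is handed in, with the robot touching nothing.
It also fails if it takes over 64 s, if anything falls off the work surface, if the arm or the gripper's body presses on something with over 40 N, if the wrist force passes 120 N, or if a joint passes its speed limit or range.

### The arm

A 6-joint arm with a two-finger parallel gripper is mounted at the origin on a cart in front of the work surface, level with it; the furniture and walls round the work are solid. World frame = base frame: x ahead of the robot, y to its left, z up, the work surface at z = 0. Lengths are in m, angles in degrees, forces in N, time in s.
With the tool pointing down it reaches from about 0.425 to 0.95 m from the base axis. Payload 3.5 kg.
Tool frame: the origin (TCP) lies midway between the tips of the shut fingers; the grasp point (between the pads) lies 19 mm behind it; z points along the fingers, y is the line along which they close (so a half turn about z gives the same grasp; the last joint's range is limited). The gripper opens to 85 mm and grips with 20 to 120 N. Pads are 22 mm wide; open, the fingers measure 114 mm over their backs; the gripper's body (76 mm by 85 mm) begins 54 mm behind the grasp point. The pads swing forward as they close: fully open they stand 13 mm farther back than shut.
Start: joints at [-8.594, 16.404, 90.338, -0, 73.258, -8.594], TCP at [0.675, 0, 0.231] pointing down, gripper open.
Joint ranges: [-158.93, 158.93], [-51.34, 127.21], [12.03, 142.37], [-87.48, 267.48], [13.55, 161.25], [-162.69, 162.69]. Speed limits (degrees/s): [159.86, 159.86, 180, 180, 180, 180].

### API

Orientations are given as a 3x3 rotation matrix whose columns are the frame's x, y, z axes.
In Python, from bench import ctrl gives the robot as it stands.
- The arm moves only by the shell command python3 -m crank 'ROWS' [OPENING]. ROWS is JSON, a list of rows, each an object of numbers: "x", "y", "z": the shift along the tool's x, y, z in m; "wx", "wy", "wz": the turn, a rotation vector about the tool's x, y, z in degrees. In form: [{"x": .., "y": .., "z": .., "wx": .., "wy": .., "wz": ..}, ...]. A call has 1 to 12 rows; each row is the pose to reach, as a shift and turn from the pose commanded when the call began, along the tool's axes at that moment; what a row does not reach only later rows make up. A row lasts 1/12 s, in which the tool goes at most 41.7 mm and 7.16 degrees, less where a joint would pass 70% of its speed; a pose out of reach is approached as far as the arm can. A call with a gripper value outside its range is refused whole. OPENING is the gripper command: -1 is fully open, 1 is shut, values between are in proportion, set as the call begins (- or left out, the last holds). The fingers move at their own pace and stop on an object; the grip force is fixed at half the most. Time passes only in rows, so rows that repeat a pose let the fingers close. It gives the time, the measured TCP pose, the force, the opening and the grip force at its end, in the units of the state.
- ctrl.read_state(): the state, without advancing time (a new reading comes with each control period).
- ctrl.get_image(name): name is "scene" or "side" or "wrist"; returns a dict with "img" (384x512x3 uint8, red, green, blue), "fovy" (degrees; the focal length in pixels is half the picture's height over the tangent of half this angle, whatever the lens; pixels are square), "cx", "cy" (the principal point, pixels), "dist_coeffs" ([k1, k2, p1, p2, k3] as OpenCV has them; the pictures are not rectified), "R" (3x3) and "t" (3): a world point X has camera coordinates R X + t. Camera axes: x right, y down, z forward; pixel columns grow to the right and rows downward; lengths in m; the calibration is good to about 2 mm. A picture is of the moment at which its call begins. There is no depth.
- ctrl.hand_in(): hands the job in; it is judged then, once.
Trained networks look in the newest picture that a camera, given by its name, has taken for a name from the list of things; names that differ only in an ending like _2 or _b are one class to them, and where a whole thing is asked for, a point or a joint stands for the part that bears it (a point fixed in the world has none). Each returns a list of dicts, best first, with "score" (0 to 1); they miss things now and then, are a little off and sometimes report something else, mostly with a low value. They report only what shows in the picture. A call takes as long as a camera call. They do not tell look-alikes from the thing itself.
- ctrl.boxes_of(camera, query): "location" ([column, row] in pixels, amid what is visible of it).
- ctrl.outline_of(camera, query): "pixels" (384x512 bool, what is visible of it) and "location" ([column, row] in pixels, amid what is visible of it).
- ctrl.place_of(camera, query): "location" ([column, row] in pixels: a listed point, or the origin of a listed thing).
The state is a dict: "time": time; "joint_pos": joint angles; "qd": joint speeds; "effort": joint torques, N m; "tcp_pos": TCP position; "tool_rot": TCP orientation; "force": force on the tool from outside, world axes, zero at the start; "moment": the same for the moment, N m; "finger_gap": finger opening in m; "finger_force": force on a finger pad.
Only numpy, scipy, OpenCV 4.12 (cv2) and the standard library are available. Lean on these libraries where they do the work, as an engineer would, in place of code of your own. Each camera call takes 0.05 s, during which the arm holds its last target. There are 200 camera calls.

## Working session

There is one attempt and no reset: what is moved stays moved. The work goes in short steps, Python scripts to look and compute and a shell command to move; the robot and the scene stay as the last step left them, time stands still between calls to the robot, and variables do not carry over. Pictures are saved under pics/ and viewed, at most 10 in all, crops included, and the job is handed in when it is done.

```bash
mkdir -p pics; ls
cat > h.py <<'E'
import numpy as np, cv2
from bench import ctrl
def cam(n): return ctrl.get_image(n)
def K(c):
    f=192/np.tan(np.radians(c['fovy'])/2); return np.array([[f,0,c['cx']],[0,f,c['cy']],[0,0,1.]])
def ray(c,p):
    u=cv2.undistortPoints(np.array([[p]],float),K(c),np.array(c['dist_coeffs'],float))[0,0]
    R=np.array(c['R']);t=np.array(c['t']); return -R.T@t, R.T@np.array([u[0],u[1],1.])
def atz(c,p,z):
    o,d=ray(c,p); return o+d*(z-o[2])/d[2]
def tri(obs):
    A=0;b=0;L=[]
    for c,p in obs:
        o,d=ray(c,p); d=d/np.linalg.norm(d); P=np.eye(3)-np.outer(d,d); A=A+P;b=b+P@o; L.append((o,P))
    X=np.linalg.solve(A,b); return X,[round(1e3*np.linalg.norm(P@(X-o)),1) for o,P in L]
def proj(c,X):
    return cv2.projectPoints(np.array([X],float),cv2.Rodrigues(np.array(c['R'],float))[0],np.array(c['t'],float),K(c),np.array(c['dist_coeffs'],float))[0][0,0]
E
cat > s1.py <<'E'
from h import *
cs={n:cam(n) for n in('scene','side','wrist')}
for n in('scene','side'): cv2.imwrite(f'pics/{n}0.png',cs[n]['img'][:,:,::-1])
Z=dict(well_1=.052,well_2=.052,well_3=.052,rod_grip=.071+.02,stand_hole=.05,vial_mid=.0485,vial=.006,glue_stick=.006,rack=0,block=0,stand=0,loose_tin=0,loupe_2=0,eraser_2=0,rod_end=.006)
Z['rod_grip']=.091
for q,z in Z.items():
    for n in cs:
        for r in ctrl.place_of(n,q)[:4]:
            if r['score']>.2: print(q,n,round(r['score'],2),np.round(r['location'],1),np.round(atz(cs[n],r['location'],z)*1e3,1)[:2])
E
python3 s1.py; python3 -c "
from bench import ctrl;s=ctrl.read_state();print(s)"
```

```text
pics
well_1 scene 0.79 [256.5 191.9] [595.   -8.9]
well_1 scene 0.65 [246.  182.4] [592.8  33.4]
well_1 scene 0.59 [267.9 204.3] [593.2 -58.2]
well_1 scene 0.55 [300.3 275.2] [ 530.8 -253. ]
well_1 side 0.8 [261.  220.9] [594.3 -57.9]
well_1 side 0.7 [288.6 205.7] [593.9  26. ]
well_1 side 0.64 [274.4 210.2] [585.3 -10.7]
well_1 wrist 0.98 [177.8 179.8] [594.2 -11.3]
well_1 wrist 0.88 [178.4 225.6] [591.3 -59.7]
well_1 wrist 0.64 [170.1 135. ] [589.8  32.5]
well_2 scene 0.79 [256.5 191.9] [595.   -8.9]
well_2 scene 0.65 [246.  182.4] [592.8  33.4]
well_2 scene 0.59 [267.9 204.3] [593.2 -58.2]
well_2 scene 0.55 [300.3 275.2] [ 530.8 -253. ]
well_2 side 0.8 [261.  220.9] [594.3 -57.9]
well_2 side 0.7 [288.6 205.7] [593.9  26. ]
well_2 side 0.64 [274.4 210.2] [585.3 -10.7]
well_2 wrist 0.98 [177.8 179.8] [594.2 -11.3]
well_2 wrist 0.88 [178.4 225.6] [591.3 -59.7]
well_2 wrist 0.64 [170.1 135. ] [589.8  32.5]
well_3 scene 0.79 [256.5 191.9] [595.   -8.9]
well_3 scene 0.65 [246.  182.4] [592.8  33.4]
well_3 scene 0.59 [267.9 204.3] [593.2 -58.2]
well_3 scene 0.55 [300.3 275.2] [ 530.8 -25
[... 2897 characters left out ...]
     7.32582810e+01, -8.59291422e+00]), 'qd': array([ 0.06188137, -0.07033982, -0.0071068 ,  0.06251408,  0.05386519,
       -0.05939459]), 'effort': array([-1.87181955e-03, -4.05952585e+01, -2.92930019e+01, -1.76254534e-04,
        6.12564272e-04,  7.65465387e-06]), 'tcp_pos': array([6.74966785e-01, 4.47046055e-05, 2.31299393e-01]), 'tool_rot': array([[ 2.59300057e-06,  9.99999999e-01, -5.32658758e-05],
       [ 1.00000000e+00, -2.59319567e-06, -3.66269344e-06],
       [-3.66283157e-06, -5.32658663e-05, -9.99999999e-01]]), 'force': array([-0.66429113,  0.57697926,  0.66477525]), 'moment': array([-0.00851402, -0.00831385,  0.02027593]), 'finger_force': 0.0, 'finger_gap': 0.08511895829721816}
```

```bash
python3 -c "
import cv2
for n in('scene','side'): cv2.imwrite(f'pics/{n}0b.png',cv2.resize(cv2.imread(f'pics/{n}0.png'),(768,576),interpolation=cv2.INTER_CUBIC))"
```

```text
(no output)
```

View pics/scene0b.png

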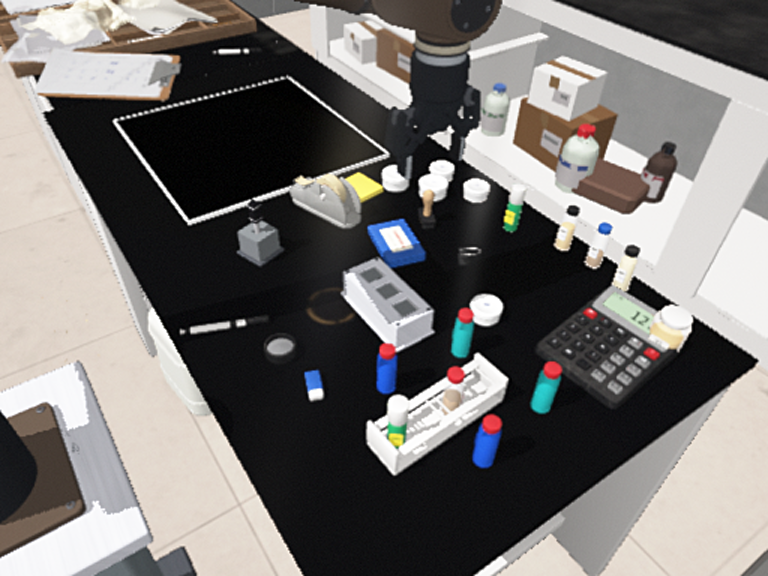

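View pics/side0b.png

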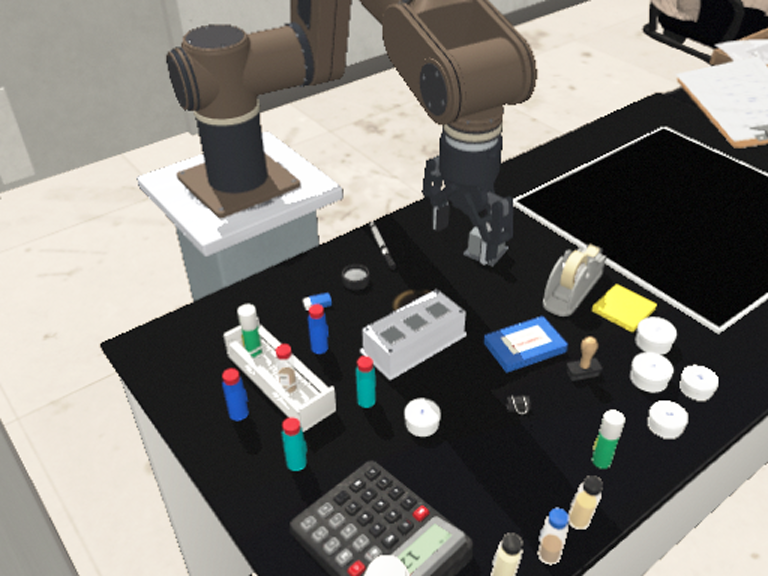

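Scene picture: the feeler rod stands in its stand at scene px (170,148), block at (258,200), rack with the clear red-capped vial at (302,262) and green/white glue stick at (263,283); look-alikes of the vial: blue (258,247), (324,294), turquoise (308,223), (363,258). The side view agrees, with the vial at (190,247). I choose the clear one in the rack; I'll check it close up before grasping it. First I move above the rod.

```bash
python3 -m crank '[{"x":0.22,"y":-0.188},{"x":0.22,"y":-0.188},{"x":0.22,"y":-0.188},{"x":0.22,"y":-0.188},{"x":0.22,"y":-0.188},{"x":0.22,"y":-0.188},{"x":0.22,"y":-0.188},{"x":0.22,"y":-0.188},{"x":0.22,"y":-0.188}]'
cat > s2.py <<'E'
from h import *
s=ctrl.read_state(); c=cam('wrist')
R=np.array(s['tool_rot']);C=-np.array(c['R']).T@np.array(c['t'])
print('cam in tool',np.round(R.T@(C-s['tcp_pos'])*1e3,1),'\n',np.round(np.array(c['R'])@R,2),c['fovy'], s['time'])
cv2.imwrite('pics/w1.png',cv2.resize(c['img'][:,:,::-1],(768,576),interpolation=cv2.INTER_CUBIC))
for q,z in dict(rod_grip=.091,stand_hole=.05,stand=0).items():
    for r in ctrl.place_of('wrist',q)[:2]:
        print(q,round(r['score'],2),np.round(r['location'],1),np.round(atz(c,r['location'],z)*1e3,1)[:2])
E
python3 s2.py
```

```text
cam in tool [  76.1   -1.3 -142.9] 
 [[-0.    1.   -0.  ]
 [-0.96 -0.   -0.29]
 [-0.29  0.    0.96]] 58.57916663683723 2.4
rod_grip 0.44 [ 29.7 157.6] [472.4  19.8]
stand 0.4 [177.3 178.8] [581.7 -24.8]$[0]: bad value
```

View pics/w1.png

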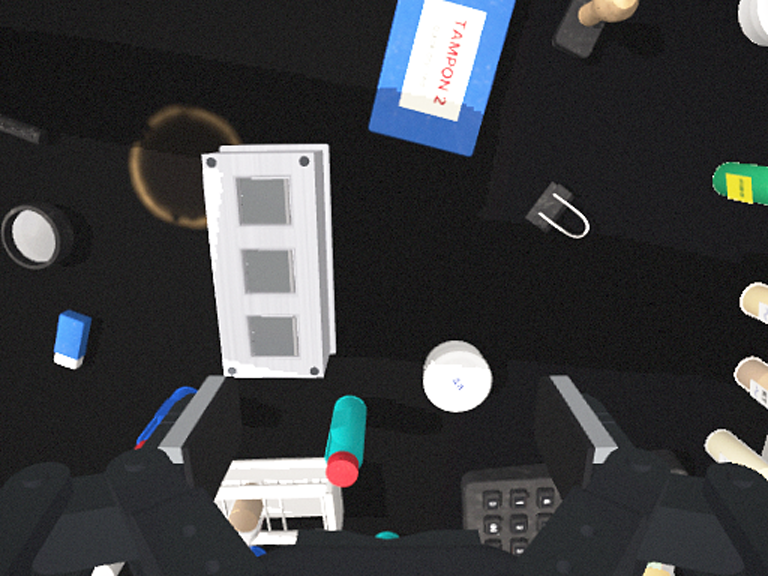

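The wrist picture shows the block's three grey-flapped wells at (177,133), (180,180), (182,223) px (in 512-wide pixels); the arm has not moved, because every row needs all six keys.

```bash
python3 -m crank '[{"x":0.22,"y":-0.188,"z":0,"wx":0,"wy":0,"wz":0},{"x":0.22,"y":-0.188,"z":0,"wx":0,"wy":0,"wz":0},{"x":0.22,"y":-0.188,"z":0,"wx":0,"wy":0,"wz":0},{"x":0.22,"y":-0.188,"z":0,"wx":0,"wy":0,"wz":0},{"x":0.22,"y":-0.188,"z":0,"wx":0,"wy":0,"wz":0},{"x":0.22,"y":-0.188,"z":0,"wx":0,"wy":0,"wz":0},{"x":0.22,"y":-0.188,"z":0,"wx":0,"wy":0,"wz":0},{"x":0.22,"y":-0.188,"z":0,"wx":0,"wy":0,"wz":0},{"x":0.22,"y":-0.188,"z":0,"wx":0,"wy":0,"wz":0}]'
sed -i 's/w1.png/w2.png/' s2.py; python3 s2.py
```

```text
time: 3.35
tcp_pos: [0.4858, 0.2215, 0.2317]
tool_rot: [[-0.004, 1.0, 0.001], [1.0, 0.004, -0.0], [-0.0, 0.001, -1.0]]
force: [0.4, -0.2, -0.1]
finger_gap: 0.0853
finger_force: 0.0
cam in tool [  76.1   -1.3 -142.9] 
 [[-0.    1.   -0.  ]
 [-0.96 -0.   -0.29]
 [-0.29  0.    0.96]] 58.57916663683723 3.35
rod_grip 0.79 [263.8 154.5] [489.4 242.1]
stand_hole 0.78 [262.5 146.3] [488.8 242. ]
stand 0.72 [265.1 136. ] [492.3 244.9]
```

View pics/w2.png

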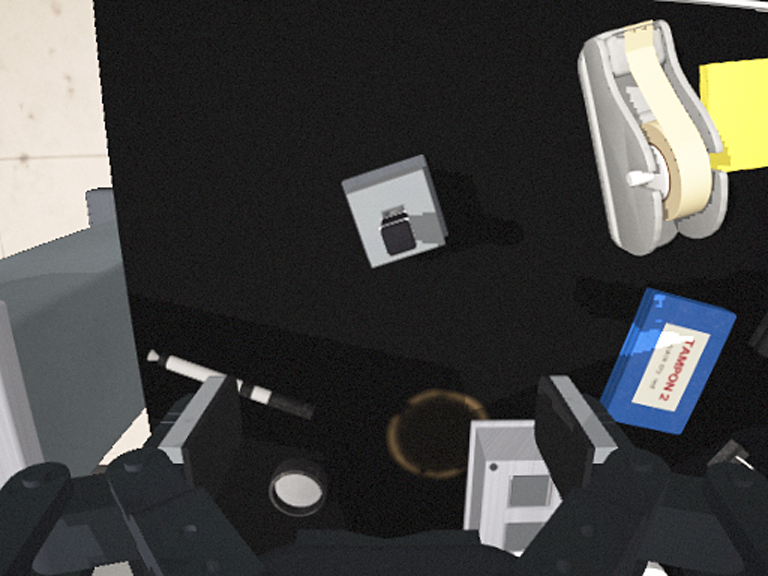

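The rod's handle is at about (265,156) px in the stand whose top centre is about (263,143); the handle is turned somewhat. I measure its yaw from a crop.

Run:
```python
from h import *
c=cam('wrist'); im=c['img'][:,:,::-1]
cv2.imwrite('pics/w3.png',cv2.resize(im[95:185,215:305],(600,600),interpolation=cv2.INTER_CUBIC)); 
import pickle;pickle.dump(c,open('c3.pkl','wb'))
```

```text
(no output)
```

View pics/w3.png

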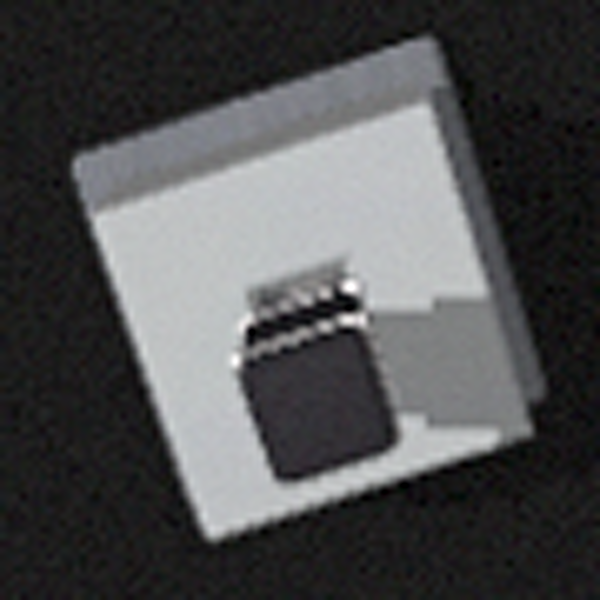

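The crop shows the handle's top as a quadrilateral with corners (240,362), (367,322), (400,440), (285,482), and the stand's top with corners (95,212), (432,100), (533,435), (210,542).

Run:
```python
from h import *
import pickle;c=pickle.load(open('c3.pkl','rb'))
for n,P,z in(('handle',[(240,362),(367,322),(400,440),(285,482)],.111),('stand',[(95,212),(432,100),(533,435),(210,542)],.05)):
    X=np.array([atz(c,(p[0]*.15+215-.425,p[1]*.15+95-.425),z)[:2] for p in P])*1e3
    print(n,np.round(X,1).tolist(),'c',np.round(X.mean(0),1))
    for i in range(4):
        d=X[(i+1)%4]-X[i]; print(round(np.linalg.norm(d),1),round(np.degrees(np.arctan2(d[1],d[0])),1))
print(proj(c,[.4895,.242,.091]))
```

```text
handle [[480.8, 248.1], [495.6, 252.8], [499.6, 238.8], [486.0, 233.8]] c [490.5 243.4]
15.5 17.5
14.5 -74.1
14.5 -159.6
15.3 109.9
stand [[459.2, 258.7], [506.6, 274.1], [521.8, 226.4], [474.8, 210.5]] c [490.6 242.5]
49.8 18.0
50.1 -72.2
49.6 -161.3
50.7 108.0
[261.48348122 151.86784244]
```

```bash
python3 -m crank '[{"x":0.0227,"y":0.0035,"z":0,"wx":0,"wy":0,"wz":-6},{"x":0.0227,"y":0.0035,"z":0,"wx":0,"wy":0,"wz":-12},{"x":0.0227,"y":0.0035,"z":0,"wx":0,"wy":0,"wz":-18},{"x":0.0227,"y":0.0035,"z":0.04,"wx":0,"wy":0,"wz":-18},{"x":0.0227,"y":0.0035,"z":0.08,"wx":0,"wy":0,"wz":-18},{"x":0.0227,"y":0.0035,"z":0.12,"wx":0,"wy":0,"wz":-18},{"x":0.0227,"y":0.0035,"z":0.145,"wx":0,"wy":0,"wz":-18},{"x":0.0227,"y":0.0035,"z":0.159,"wx":0,"wy":0,"wz":-18},{"x":0.0227,"y":0.0035,"z":0.159,"wx":0,"wy":0,"wz":-18},{"x":0.0227,"y":0.0035,"z":0.159,"wx":0,"wy":0,"wz":-18}]'
python3 -m crank '[{"x":0,"y":0,"z":0,"wx":0,"wy":0,"wz":0},{"x":0,"y":0,"z":0,"wx":0,"wy":0,"wz":0},{"x":0,"y":0,"z":0,"wx":0,"wy":0,"wz":0},{"x":0,"y":0,"z":0,"wx":0,"wy":0,"wz":0},{"x":0,"y":0,"z":0,"wx":0,"wy":0,"wz":0},{"x":0,"y":0,"z":0,"wx":0,"wy":0,"wz":0},{"x":0,"y":0,"z":0,"wx":0,"wy":0,"wz":0},{"x":0,"y":0,"z":0,"wx":0,"wy":0,"wz":0},{"x":0,"y":0,"z":0,"wx":0,"wy":0,"wz":0},{"x":0,"y":0,"z":0,"wx":0,"wy":0,"wz":0}]' 1
```

```text
time: 4.43
tcp_pos: [0.4907, 0.2418, 0.0715]
tool_rot: [[-0.308, 0.952, -0.002], [0.952, 0.308, -0.001], [0.0, -0.002, -1.0]]
force: [0.4, -0.0, 0.9]
finger_gap: 0.0856
finger_force: 0.0
time: 5.27
tcp_pos: [0.4908, 0.2429, 0.0726]
tool_rot: [[-0.309, 0.951, 0.001], [0.951, 0.309, 0.0], [0.0, 0.001, -1.0]]
force: [0.8, 0.7, 2.1]
finger_gap: 0.0154
finger_force: 58.7
```

```bash
python3 -m crank '[{"x":0,"y":0,"z":-0.02,"wx":0,"wy":0,"wz":0},{"x":0,"y":0,"z":-0.05,"wx":0,"wy":0,"wz":0},{"x":0,"y":0,"z":-0.09,"wx":0,"wy":0,"wz":0},{"x":-0.03,"y":0.009,"z":-0.09,"wx":0,"wy":0,"wz":6},{"x":-0.07,"y":0.021,"z":-0.09,"wx":0,"wy":0,"wz":12},{"x":-0.11,"y":0.033,"z":-0.09,"wx":0,"wy":0,"wz":18},{"x":-0.15,"y":0.046,"z":-0.09,"wx":0,"wy":0,"wz":18},{"x":-0.19,"y":0.058,"z":-0.09,"wx":0,"wy":0,"wz":18},{"x":-0.23,"y":0.07,"z":-0.09,"wx":0,"wy":0,"wz":18},{"x":-0.27,"y":0.082,"z":-0.09,"wx":0,"wy":0,"wz":18},{"x":-0.283,"y":0.086,"z":-0.09,"wx":0,"wy":0,"wz":18},{"x":-0.283,"y":0.086,"z":-0.09,"wx":0,"wy":0,"wz":18}]'
python3 - <<'E'
from h import *
import pickle
c=cam('wrist'); s=ctrl.read_state(); print(s['tcp_pos'],s['finger_gap'])
pickle.dump(c,open('c4.pkl','wb'))
cv2.imwrite('pics/w4f.png',c['img'][:,:,::-1])
for q,z in dict(well_2=.052,rod_end=s['tcp_pos'][2]-.066,block=0).items():
    for r in ctrl.place_of('wrist',q)[:3]:
        print(q,round(r['score'],2),np.round(r['location'],1),np.round(atz(c,r['location'],z)*1e3,1)[:2])
W=[r['location'] for r in ctrl.place_of('wrist','well_2')[:3]]
m=np.mean(W,0).astype(int);a,b=max(m[0]-130,0),max(m[1]-150,0)
cr=c['img'][b:b+240,a:a+240,::-1];print(a,b,cr.shape)
cv2.imwrite('pics/w4.png',cv2.resize(cr,None,fx=2.5,fy=2.5,interpolation=cv2.INTER_CUBIC))
E
```

```text
time: 6.27
tcp_pos: [0.661, -0.0035, 0.1614]
tool_rot: [[0.004, 1.0, -0.0], [1.0, -0.004, -0.001], [-0.001, -0.0, -1.0]]
force: [-0.5, 0.6, -0.9]
finger_gap: 0.0152
finger_force: 60.2
[ 0.65975477 -0.00130911  0.16118301] 0.015032263611204983
well_2 0.97 [168.7 142.5] [593.2  32.8]
well_2 0.9 [175.4 255. ] [590.8 -60.4]
well_2 0.82 [175.1 200.4] [594.6 -12.7]
rod_end 0.36 [257.1 208.8] [658.9  -4.1]
block 0.59 [ 29.1 248.2] [421.9 -82.1]
43 49 (240, 240, 3)
```

View pics/w4.png

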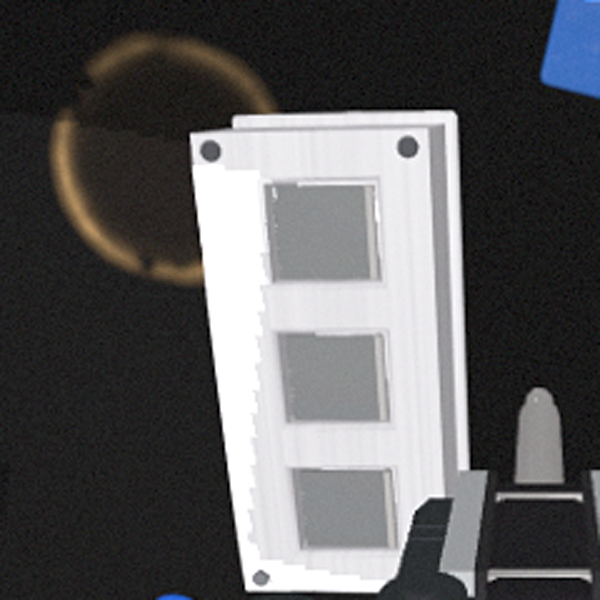

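The crop shows the three mouths with their flaps; each has a narrow light gap on the right (world +x), so the flaps' free edge, the local -x side, faces world +x and the hinges are on world -x. The mouth corners are about (264,180)-(382,283), (278,333)-(392,421) and (290,468)-(397,549) in the crop; the rod tip hangs at (539,392).

Run:
```python
from h import *
import pickle;c=pickle.load(open('c4.pkl','rb'))
f=lambda p:(p[0]*.4+43-.3,p[1]*.4+49-.3)
for P in([(264,180),(379,178),(382,283),(270,283)],[(278,333),(388,331),(392,421),(284,421)],[(290,468),(393,466),(397,549),(300,549)]):
    X=np.array([atz(c,f(p),.052)[:2] for p in P])*1e3
    print(np.round(X,1).tolist(),'c',np.round(X.mean(0),1))
X=np.array([atz(c,f(p),.052)[:2] for p in [(190,133),(428,127),(247,590)]])*1e3;print('top corners',np.round(X,1).tolist())
print('tip px for (.6598,-.0013,.095)',(proj(c,[.6598,-.0013,.095])-[42.7,48.7])/.4,'mid handle low',(proj(c,[.6598,-.0013,.112])-[42.7,48.7])/.4)
```

```text
[[579.2, 49.2], [613.3, 49.2], [612.5, 17.9], [578.1, 18.2]] c [595.8  33.6]
[[579.1, 2.4], [613.4, 2.8], [613.0, -26.8], [578.2, -26.7]] c [595.9 -12.1]
[[578.6, -43.1], [612.4, -42.4], [611.8, -72.8], [578.9, -73.0]] c [595.4 -57.8]
top corners [[558.2, 63.3], [628.2, 63.6], [558.7, -89.2]]
tip px for (.6598,-.0013,.095) [539.32413424 389.69376924] mid handle low [539.37611025 413.29112146]
```

Tip reprojection agrees to about 1 mm; mouths measure 34 x 30.5 mm, centred at x=595.7. The block top spans x=558..628, so its centre is 593.2 and the well points are x≈593 (mouth centre at local +1.95: block yaw ≈ 0, hinge on world +x after all, matching the networks' x≈593). Well y: 33.7, -12.1, -57.8. I feel the middle well first.

```bash
python3 -m crank '[{"x":-0.006,"y":-0.035,"z":0,"wx":0,"wy":0,"wz":0},{"x":-0.0121,"y":-0.0667,"z":0,"wx":0,"wy":0,"wz":0},{"x":-0.0121,"y":-0.0667,"z":0.01,"wx":0,"wy":0,"wz":0},{"x":-0.0121,"y":-0.0667,"z":0.035,"wx":0,"wy":0,"wz":0},{"x":-0.0121,"y":-0.0667,"z":0.045,"wx":0,"wy":0,"wz":0},{"x":-0.0121,"y":-0.0667,"z":0.053,"wx":0,"wy":0,"wz":0},{"x":-0.0121,"y":-0.0667,"z":0.06,"wx":0,"wy":0,"wz":0},{"x":-0.0121,"y":-0.0667,"z":0.067,"wx":0,"wy":0,"wz":0},{"x":-0.0121,"y":-0.0667,"z":0.073,"wx":0,"wy":0,"wz":0},{"x":-0.0121,"y":-0.0667,"z":0.073,"wx":0,"wy":0,"wz":0},{"x":-0.0121,"y":-0.0667,"z":0.073,"wx":0,"wy":0,"wz":0}]'
python3 -m crank '[{"x":0,"y":0,"z":0.004,"wx":0,"wy":0,"wz":0},{"x":0,"y":0,"z":0.0075,"wx":0,"wy":0,"wz":0},{"x":0,"y":0,"z":0.0075,"wx":0,"wy":0,"wz":0},{"x":0,"y":0,"z":0.0075,"wx":0,"wy":0,"wz":0}]'
```

```text
time: 7.43
tcp_pos: [0.5922, -0.0118, 0.0885]
tool_rot: [[-0.0, 1.0, -0.003], [1.0, 0.0, 0.0], [0.0, -0.003, -1.0]]
force: [-1.4, 0.5, -1.7]
finger_gap: 0.0153
finger_force: 60.1
time: 7.77
tcp_pos: [0.5929, -0.012, 0.0817]
tool_rot: [[0.0, 1.0, -0.0], [1.0, -0.0, -0.0], [-0.0, -0.0, -1.0]]
force: [0.0, -0.5, -2.0]
finger_gap: 0.0149
finger_force: 60.3
```

No contact force at spacer depth; carry on down.

```bash
python3 -m crank '[{"x":0,"y":0,"z":0.003,"wx":0,"wy":0,"wz":0},{"x":0,"y":0,"z":0.005,"wx":0,"wy":0,"wz":0},{"x":0,"y":0,"z":0.005,"wx":0,"wy":0,"wz":0},{"x":0,"y":0,"z":0.005,"wx":0,"wy":0,"wz":0}]'
python3 -m crank '[{"x":0,"y":0,"z":0.003,"wx":0,"wy":0,"wz":0},{"x":0,"y":0,"z":0.005,"wx":0,"wy":0,"wz":0},{"x":0,"y":0,"z":0.0055,"wx":0,"wy":0,"wz":0},{"x":0,"y":0,"z":0.0055,"wx":0,"wy":0,"wz":0},{"x":0,"y":0,"z":0.0055,"wx":0,"wy":0,"wz":0}]'
```

```text
time: 8.1
tcp_pos: [0.5927, -0.0119, 0.0765]
tool_rot: [[-0.0, 1.0, -0.001], [1.0, 0.0, 0.0], [0.0, -0.001, -1.0]]
force: [-0.7, 0.3, -0.6]
finger_gap: 0.0151
finger_force: 60.4
time: 8.52
tcp_pos: [0.5933, -0.012, 0.0717]
tool_rot: [[-0.0, 1.0, 0.001], [1.0, 0.0, -0.0], [-0.0, 0.001, -1.0]]
force: [-0.1, -1.0, 1.7]
finger_gap: 0.0152
finger_force: 60.7
```

```bash
python3 -m crank '[{"x":0,"y":0,"z":0.001,"wx":0,"wy":0,"wz":0},{"x":0,"y":0,"z":0.0015,"wx":0,"wy":0,"wz":0},{"x":0,"y":0,"z":0.0015,"wx":0,"wy":0,"wz":0}]'
```

```text
time: 8.77
tcp_pos: [0.5934, -0.012, 0.0703]
tool_rot: [[-0.0, 1.0, 0.001], [1.0, 0.0, -0.0], [-0.0, 0.001, -1.0]]
force: [-1.2, -0.9, 3.6]
finger_gap: 0.0153
finger_force: 60.8
```

The middle well's floor met the tip at its full depth (46 mm), so well 2 is clear. Now the rod goes back.

```bash
python3 -m crank '[{"x":0,"y":0,"z":-0.02,"wx":0,"wy":0,"wz":0},{"x":0,"y":0,"z":-0.055,"wx":0,"wy":0,"wz":0},{"x":0,"y":0,"z":-0.0925,"wx":0,"wy":0,"wz":0},{"x":0.03,"y":-0.012,"z":-0.0925,"wx":0,"wy":0,"wz":-5},{"x":0.068,"y":-0.0273,"z":-0.0925,"wx":0,"wy":0,"wz":-10},{"x":0.106,"y":-0.0426,"z":-0.0925,"wx":0,"wy":0,"wz":-15},{"x":0.144,"y":-0.058,"z":-0.0925,"wx":0,"wy":0,"wz":-18},{"x":0.182,"y":-0.0733,"z":-0.0925,"wx":0,"wy":0,"wz":-18},{"x":0.22,"y":-0.0886,"z":-0.0925,"wx":0,"wy":0,"wz":-18},{"x":0.2547,"y":-0.1025,"z":-0.0925,"wx":0,"wy":0,"wz":-18},{"x":0.2547,"y":-0.1025,"z":-0.0925,"wx":0,"wy":0,"wz":-18},{"x":0.2547,"y":-0.1025,"z":-0.0925,"wx":0,"wy":0,"wz":-18}]'
python3 -m crank '[{"x":0,"y":0,"z":0.02,"wx":0,"wy":0,"wz":0},{"x":0,"y":0,"z":0.04,"wx":0,"wy":0,"wz":0},{"x":0,"y":0,"z":0.045,"wx":0,"wy":0,"wz":0},{"x":0,"y":0,"z":0.05,"wx":0,"wy":0,"wz":0},{"x":0,"y":0,"z":0.055,"wx":0,"wy":0,"wz":0},{"x":0,"y":0,"z":0.06,"wx":0,"wy":0,"wz":0}]'
```

```text
time: 9.77
tcp_pos: [0.4893, 0.2444, 0.1616]
tool_rot: [[-0.313, 0.95, -0.0], [0.95, 0.313, -0.0], [-0.0, -0.001, -1.0]]
force: [-0.6, -0.4, -1.5]
finger_gap: 0.0153
finger_force: 60.3
time: 10.27
tcp_pos: [0.4915, 0.2423, 0.1028]
tool_rot: [[-0.308, 0.951, 0.002], [0.951, 0.308, 0.0], [-0.0, 0.002, -1.0]]
force: [-0.6, -0.1, -1.2]
finger_gap: 0.0154
finger_force: 60.3
```

Inside the hole without contact force; down to the parked depth, release, raise.

```bash
python3 -m crank '[{"x":0,"y":0,"z":0.01,"wx":0,"wy":0,"wz":0},{"x":0,"y":0,"z":0.02,"wx":0,"wy":0,"wz":0},{"x":0,"y":0,"z":0.0275,"wx":0,"wy":0,"wz":0},{"x":0,"y":0,"z":0.0297,"wx":0,"wy":0,"wz":0},{"x":0,"y":0,"z":0.0297,"wx":0,"wy":0,"wz":0},{"x":0,"y":0,"z":0.0297,"wx":0,"wy":0,"wz":0}]'
python3 -m crank '[{"x":0,"y":0,"z":0,"wx":0,"wy":0,"wz":0},{"x":0,"y":0,"z":0,"wx":0,"wy":0,"wz":0},{"x":0,"y":0,"z":0,"wx":0,"wy":0,"wz":0},{"x":0,"y":0,"z":0,"wx":0,"wy":0,"wz":0},{"x":0,"y":0,"z":0,"wx":0,"wy":0,"wz":0},{"x":0,"y":0,"z":0,"wx":0,"wy":0,"wz":0},{"x":0,"y":0,"z":-0.03,"wx":0,"wy":0,"wz":0},{"x":0,"y":0,"z":-0.07,"wx":0,"wy":0,"wz":0},{"x":0,"y":0,"z":-0.11,"wx":0,"wy":0,"wz":0},{"x":0,"y":0,"z":-0.148,"wx":0,"wy":0,"wz":0},{"x":0,"y":0,"z":-0.148,"wx":0,"wy":0,"wz":0}]' -1
python3 - <<'E'
from h import *
c=cam('wrist')
for q,z in dict(rod_grip=.091,stand_hole=.05).items():
    for r in ctrl.place_of('wrist',q)[:2]:
        print(q,round(r['score'],2),np.round(r['location'],1),np.round(atz(c,r['location'],z)*1e3,1)[:2])
E
```

```text
time: 10.77
tcp_pos: [0.4903, 0.2427, 0.0728]
tool_rot: [[-0.309, 0.951, -0.001], [0.951, 0.309, -0.001], [-0.0, -0.001, -1.0]]
force: [-1.4, -0.9, 1.6]
finger_gap: 0.0152
finger_force: 60.6
time: 11.68
tcp_pos: [0.4951, 0.2442, 0.2309]
tool_rot: [[-0.309, 0.951, 0.017], [0.951, 0.309, 0.005], [-0.001, 0.017, -1.0]]
force: [1.1, -0.7, 0.8]
finger_gap: 0.0853
finger_force: 0.0
rod_grip 0.96 [248.8 177.6] [488.6 243.1]
stand_hole 0.84 [249.7 166.7] [489.1 243.2]
stand_hole 0.21 [246.8 182.6] [491.2 227.1]
```

Rod is parked. Now over the rack for the vial, at (556,-226) mm.

```bash
python3 -m crank '[{"x":-0.04,"y":-0.0071,"z":0,"wx":0,"wy":0,"wz":3},{"x":-0.08,"y":-0.0142,"z":0,"wx":0,"wy":0,"wz":6},{"x":-0.12,"y":-0.0212,"z":0,"wx":0,"wy":0,"wz":9},{"x":-0.16,"y":-0.0283,"z":0,"wx":0,"wy":0,"wz":12},{"x":-0.2,"y":-0.0354,"z":0,"wx":0,"wy":0,"wz":15},{"x":-0.24,"y":-0.0425,"z":0,"wx":0,"wy":0,"wz":18},{"x":-0.28,"y":-0.0496,"z":0,"wx":0,"wy":0,"wz":18},{"x":-0.32,"y":-0.0567,"z":0,"wx":0,"wy":0,"wz":18},{"x":-0.36,"y":-0.0637,"z":0,"wx":0,"wy":0,"wz":18},{"x":-0.4,"y":-0.0708,"z":0,"wx":0,"wy":0,"wz":18},{"x":-0.44,"y":-0.0779,"z":0,"wx":0,"wy":0,"wz":18},{"x":-0.466,"y":-0.0825,"z":0,"wx":0,"wy":0,"wz":18}]'
python3 -m crank '[{"x":0,"y":0,"z":0,"wx":0,"wy":0,"wz":0},{"x":0,"y":0,"z":0,"wx":0,"wy":0,"wz":0},{"x":0,"y":0,"z":0,"wx":0,"wy":0,"wz":0}]'
python3 - <<'E'
from h import *
import pickle
c=cam('wrist');pickle.dump(c,open('c5.pkl','wb'))
for q,z in dict(vial_mid=.0485,vial=.006,glue_stick=.006,rack=0).items():
    for r in ctrl.place_of('wrist',q)[:3]:
        print(q,round(r['score'],2),np.round(r['location'],1),np.round(atz(c,r['location'],z)*1e3,1)[:2])
im=c['img'][:,:,::-1]; cv2.imwrite('pics/w5f.png',im)
p=proj(c,[.556,-.226,.09]).astype(int);a,b=max(p[0]-100,0),max(p[1]-90,0);print(a,b)
cv2.imwrite('pics/w5.png',cv2.resize(im[b:b+190,a:a+200],None,fx=3,fy=3,interpolation=cv2.INTER_CUBIC))
E
```

```text
time: 12.83
tcp_pos: [0.5547, -0.2289, 0.2173]
tool_rot: [[0.002, 1.0, -0.004], [1.0, -0.002, 0.002], [0.002, -0.004, -1.0]]
force: [0.2, 0.3, 0.3]
finger_gap: 0.0853
finger_force: 0.0
time: 13.08
tcp_pos: [0.5551, -0.2249, 0.2182]
tool_rot: [[0.0, 1.0, -0.004], [1.0, -0.0, 0.003], [0.003, -0.004, -1.0]]
force: [0.1, 0.3, -0.1]
finger_gap: 0.0856
finger_force: 0.0
vial_mid 0.92 [255.5 245.3] [ 550.3 -302. ]
vial_mid 0.86 [378.7 233.7] [ 674.4 -289.9]
vial_mid 0.67 [208.1  74. ] [ 509.4 -137.6]
vial 0.96 [362.7 214.2] [ 669.8 -285.1]
vial 0.86 [214.9  75.2] [ 510.1 -137.2]
vial 0.61 [345.2  79.6] [ 640.3 -141.2]
glue_stick 0.8 [168.9 162.7] [ 457.7 -226.2]
rack 0.88 [240.4 164.6] [ 533.8 -229.9]
161 93
```

View pics/w5.png

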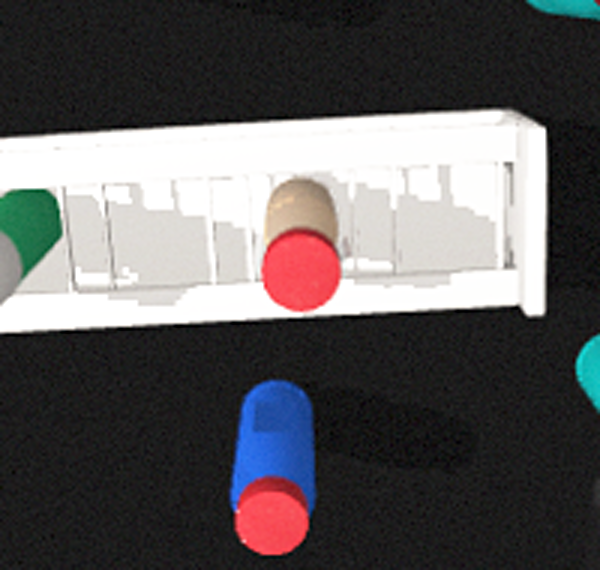

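The crop shows the clear vial (tan content, red cap) in the rack's place, cap top at crop (302,270); green glue stick at left (25,240), a blue look-alike below (272,515) and turquoise ones at right. The clear one is the vial.

Run:
```python
from h import *
import pickle
c=pickle.load(open('c5.pkl','rb'))
hsv=cv2.cvtColor(c['img'],cv2.COLOR_RGB2HSV);m=((hsv[:,:,0]<8)|(hsv[:,:,0]>170))&(hsv[:,:,1]>120)&(hsv[:,:,2]>90)
sub=np.zeros_like(m);sub[93+65:93+110,161+80:161+120]=m[158:203,241:281]
ys,xs=np.nonzero(sub);e=cv2.minEnclosingCircle(np.stack([xs,ys],1).astype(np.float32));print(e,sub.sum())
X=atz(c,e[0],.091);print(np.round(X*1e3,1), 'diam',2*e[1]/K(c)[0,0]*np.linalg.norm(X+np.array(c['R']).T@np.array(c['t'])))
print([ (np.round((proj(c,[X[0],X[1],z])-[161,93])*3)) for z in (.091,.082,.006)])
for y in (-.002,): print(ctrl.read_state()['tcp_pos'])
# rack edges yaw: right end wall/rails
for p,z in (((0,330),.038),((515,305),.038),((0,140),.038),((505,112),.05)): print(np.round(atz(c,(161+p[0]/3,93+p[1]/3),z)*1e3,1))
```

```text
((260.98944091796875, 182.40936279296875), 13.73865032196045) 568
[ 555.6 -224.5   91. ] diam 0.0225296182555366
[array([300., 268.]), array([300., 260.]), array([299., 204.])]
[ 0.55606157 -0.22458632  0.22050234]
[ 455.2 -260.6   38. ]
[ 627.2 -251.9   38. ]
[ 460.4 -196.8   38. ]
[ 617.8 -186.8   50. ]
```

```bash
python3 -m crank '[{"x":0.0012,"y":-0.0003,"z":0.03,"wx":0,"wy":0,"wz":0},{"x":0.0012,"y":-0.0003,"z":0.07,"wx":0,"wy":0,"wz":0},{"x":0.0012,"y":-0.0003,"z":0.11,"wx":0,"wy":0,"wz":0},{"x":0.0012,"y":-0.0003,"z":0.14,"wx":0,"wy":0,"wz":0},{"x":0.0012,"y":-0.0003,"z":0.158,"wx":0,"wy":0,"wz":0},{"x":0.0012,"y":-0.0003,"z":0.1643,"wx":0,"wy":0,"wz":0},{"x":0.0012,"y":-0.0003,"z":0.1643,"wx":0,"wy":0,"wz":0},{"x":0.0012,"y":-0.0003,"z":0.1643,"wx":0,"wy":0,"wz":0}]'
python3 -m crank '[{"x":0,"y":0,"z":0,"wx":0,"wy":0,"wz":0},{"x":0,"y":0,"z":0,"wx":0,"wy":0,"wz":0},{"x":0,"y":0,"z":0,"wx":0,"wy":0,"wz":0},{"x":0,"y":0,"z":0,"wx":0,"wy":0,"wz":0},{"x":0,"y":0,"z":0,"wx":0,"wy":0,"wz":0},{"x":0,"y":0,"z":0,"wx":0,"wy":0,"wz":0},{"x":0,"y":0,"z":0,"wx":0,"wy":0,"wz":0},{"x":0,"y":0,"z":0,"wx":0,"wy":0,"wz":0},{"x":0,"y":0,"z":0,"wx":0,"wy":0,"wz":0}]' 1
```

```text
time: 14.0
tcp_pos: [0.5566, -0.2248, 0.0575]
tool_rot: [[-0.001, 1.0, 0.001], [1.0, 0.001, -0.001], [-0.001, 0.001, -1.0]]
force: [0.1, 0.4, 1.0]
finger_gap: 0.0853
finger_force: 0.0
time: 14.75
tcp_pos: [0.5565, -0.2252, 0.0574]
tool_rot: [[-0.0, 1.0, 0.002], [1.0, 0.0, -0.001], [-0.001, 0.002, -1.0]]
force: [0.2, 0.3, 4.7]
finger_gap: 0.0246
finger_force: 59.4
```

The gap (24.6 mm) is less than the 27.5 mm body, so I look before lifting.

Run:
```python
from h import *
import pickle
c=cam('wrist');pickle.dump(c,open('c6.pkl','wb'));im=c['img'][:,:,::-1]
d=cam('side');pickle.dump(d,open('d6.pkl','wb'))
p=proj(d,[.556,-.226,.06]).astype(int);print(p)
A=cv2.resize(im[100:300,180:340],None,fx=2.5,fy=2.5,interpolation=cv2.INTER_CUBIC)
q=d['img'][:,:,::-1][p[1]-60:p[1]+40,p[0]-45:p[0]+35]
B=cv2.resize(q,(400,500),interpolation=cv2.INTER_CUBIC)
cv2.imwrite('pics/w6.png',np.hstack([A,B]))
s=ctrl.read_state();print(s['tcp_pos'],s['force'],s['finger_gap'],s['tool_rot'])
```

```text
[189 241]
[ 0.55652679 -0.22520685  0.05736324] [0.82014389 0.76862973 5.6189692 ] 0.025270262513410788 [[ 3.78545840e-05  9.99998584e-01  1.68265016e-03]
 [ 9.99999454e-01 -3.60977007e-05 -1.04413496e-03]
 [-1.04407274e-03  1.68268877e-03 -9.99998039e-01]]
```

View pics/w6.png

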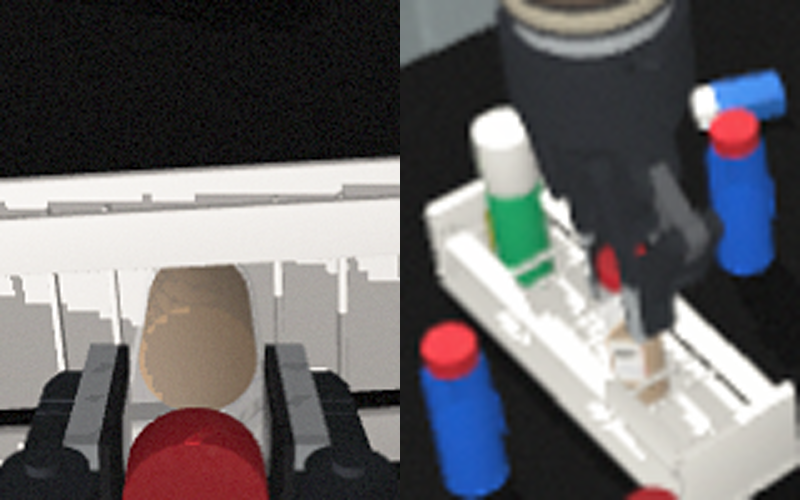

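The picture shows the clear vial upright between the pads, gripped on its body under the cap; glue stick and rack undisturbed. Lift and go over the middle well.

```bash
python3 -m crank '[{"x":0,"y":0,"z":-0.02,"wx":0,"wy":0,"wz":0},{"x":0,"y":0,"z":-0.055,"wx":0,"wy":0,"wz":0},{"x":0,"y":0,"z":-0.09,"wx":0,"wy":0,"wz":0},{"x":0.03,"y":0.0053,"z":-0.09,"wx":0,"wy":0,"wz":0},{"x":0.07,"y":0.0125,"z":-0.09,"wx":0,"wy":0,"wz":0},{"x":0.11,"y":0.0196,"z":-0.09,"wx":0,"wy":0,"wz":0},{"x":0.15,"y":0.0267,"z":-0.09,"wx":0,"wy":0,"wz":0},{"x":0.185,"y":0.033,"z":-0.09,"wx":0,"wy":0,"wz":0},{"x":0.2122,"y":0.0378,"z":-0.09,"wx":0,"wy":0,"wz":0},{"x":0.2122,"y":0.0378,"z":-0.09,"wx":0,"wy":0,"wz":0},{"x":0.2122,"y":0.0378,"z":-0.09,"wx":0,"wy":0,"wz":0},{"x":0.2122,"y":0.0378,"z":-0.09,"wx":0,"wy":0,"wz":0}]'
python3 -m crank '[{"x":0,"y":0,"z":0.015,"wx":0,"wy":0,"wz":0},{"x":0,"y":0,"z":0.03,"wx":0,"wy":0,"wz":0},{"x":0,"y":0,"z":0.03,"wx":0,"wy":0,"wz":0},{"x":0,"y":0,"z":0.03,"wx":0,"wy":0,"wz":0}]'
python3 - <<'E'
from h import *
import pickle
c=cam('wrist');pickle.dump(c,open('c7.pkl','wb'));im=c['img'][:,:,::-1]
s=ctrl.read_state();print(s['tcp_pos'],s['force'],s['finger_gap'])
print([np.round(proj(c,[.5935,-.0121,z]),1) for z in(.15,.052)])
cv2.imwrite('pics/w7.png',cv2.resize(im[84:384,130:370],None,fx=2,fy=2,interpolation=cv2.INTER_CUBIC))
E
```

```text
time: 15.85
tcp_pos: [0.5929, -0.0128, 0.1454]
tool_rot: [[-0.0, 1.0, -0.002], [1.0, 0.0, -0.0], [-0.0, -0.002, -1.0]]
force: [-0.1, -0.5, -0.4]
finger_gap: 0.0244
finger_force: 59.6
time: 16.18
tcp_pos: [0.5925, -0.0138, 0.1151]
tool_rot: [[0.002, 1.0, -0.003], [1.0, -0.002, 0.0], [0.0, -0.003, -1.0]]
force: [-0.6, 0.8, -0.9]
finger_gap: 0.0249
finger_force: 59.6
[ 0.59337141 -0.01371441  0.11624061] [ 0.37951481 -0.13718089 -0.21654856] 0.024520398172422665
[array([264.4, 297.3]), array([262.2, 207.2])]
```

View pics/w7.png

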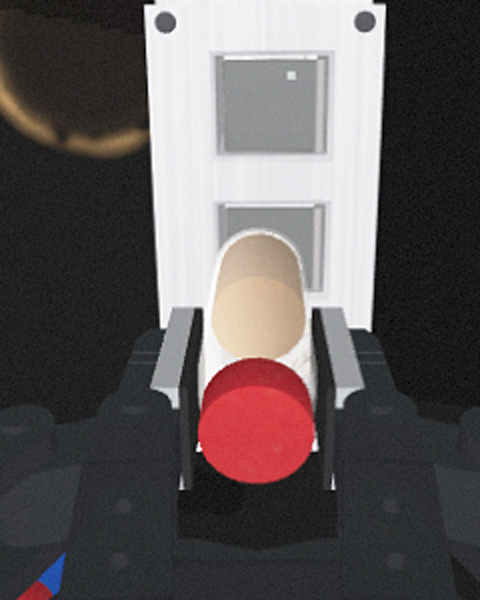

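The picture shows the vial upright over the middle well: cap top disc centre about crop (256,427), lower end about x=259, the well's mouth spanning x=217..326 at its far edge (y=203). I compute the vial's offset from the well in this same picture.

Run:
```python
from h import *
import pickle
c=pickle.load(open('c7.pkl','rb'));f=lambda p:(p[0]/2+130-.25,p[1]/2+84-.25)
W=lambda p,z:np.round(atz(c,f(p),z)*1e3,1)[:2]
print('well1 mouth',[W(p,.052) for p in((211,53),(332,51),(332,157),(216,157))])
print('well2 mouth',[W(p,.052) for p in((213,203),(326,202),(326,291))])
print('block top',[W(p,.052) for p in((146,5),(384,5),(160,325),(373,325))])
hsv=cv2.cvtColor(c['img'],cv2.COLOR_RGB2HSV);m=((hsv[:,:,0]<8)|(hsv[:,:,0]>170))&(hsv[:,:,1]>120)&(hsv[:,:,2]>60)
m[:250]=0;m[335:]=0;m[:,:220]=0;m[:,300:]=0;ys,xs=np.nonzero(m);print('red',xs.min(),xs.max(),ys.min(),ys.max())
s=ctrl.read_state();tcp=s['tcp_pos'];print(tcp)
zb=tcp[2]-.0514; zc=zb+.085
print('cap',W((256,427),zc),'zb',zb)
# predicted silhouettes for vial at given axis
for ax in((.5935,-.0137),(.5918,-.0133)):
    th=np.linspace(0,2*np.pi,73)
    for n,r,z in(('captop',.011,zc),('body low',.01375,zb),('body top',.01375,zb+.07)):
        P=np.array([(proj(c,[ax[0]+r*np.cos(t),ax[1]+r*np.sin(t),z])-[129.75,83.75])*2 for t in th])
        print(ax,n,'x',np.round([P[:,0].min(),P[:,0].max()]),'y',np.round([P[:,1].min(),P[:,1].max()]))
print('tcp px',(proj(c,tcp)-[129.75,83.75])*2)
```

```text
well1 mouth [array([577.6,  48.7]), array([613.3,  49.2]), array([614.2,  17.2]), array([578.5,  17.3])]
well2 mouth [array([577.3,   2.5]), array([612.7,   2.8]), array([613.5, -27.5])]
block top [array([559. ,  62.6]), array([628.2,  62.4]), array([558.6, -39.7]), array([629.6, -39.9])]
red 229 287 263 325
[ 0.59337141 -0.01371441  0.11624061]
cap [591.1 -12.2] zb 0.06484061092716646
(0.5935, -0.0137) captop x [210. 328.] y [382. 482.]
(0.5935, -0.0137) body low x [220. 311.] y [223. 308.]
(0.5935, -0.0137) body top x [201. 335.] y [331. 447.]
(0.5918, -0.0133) captop x [201. 319.] y [380. 481.]
(0.5918, -0.0133) body low x [214. 305.] y [222. 307.]
(0.5918, -0.0133) body top x [193. 327.] y [329. 445.]
tcp px [266.56918384 347.69637374]
```

Run:
```python
from h import *
import pickle
for k in range(3):
    c=cam('wrist');s=ctrl.read_state()
    R=np.array(s['tool_rot']);tc=np.array(c['R']).T@(-np.array(c['t']))-R@np.array([.0761,-.0013,-.1429])
    hsv=cv2.cvtColor(c['img'],cv2.COLOR_RGB2HSV);m=((hsv[:,:,0]<8)|(hsv[:,:,0]>170))&(hsv[:,:,1]>120)&(hsv[:,:,2]>60)
    m[:250]=0;m[335:]=0;m[:,:220]=0;m[:,300:]=0;ys,xs=np.nonzero(m)
    g=c['img'][:,:,1].astype(int)
    print(np.round(s['tcp_pos']*1e3,1),'tcp by cam',np.round(tc*1e3,1),'rot',np.round(R[2],4),'red',xs.min(),xs.max(),ys.min(),ys.max())
    # edges: block top sides on row 120 & 150
    for row in(100,150,220):
        b=np.nonzero(g[row]>110)[0];b=b[(b>190)&(b<335)];print(row,b.min(),b.max(),np.round(atz(c,(b.min()-.5,row),.052)[:2]*1e3,1),np.round(atz(c,(b.max()+.5,row),.052)[:2]*1e3,1))
pickle.dump(c,open('c8.pkl','wb'));cv2.imwrite('pics/w8.png',cv2.resize(c['img'][84:384,130:370,::-1],None,fx=2,fy=2,interpolation=cv2.INTER_CUBIC))
```

```text
[593.9 -13.6 117. ] tcp by cam [593.6 -13.7 116.3] rot [-2.e-04  8.e-04 -1.e+00] red 229 286 263 325
100 201 319 [558.1  54.8] [628.4  54.6]
150 203 317 [558.   24.8] [628.5  24.6]
220 207 314 [558.2 -21.3] [628.7 -21.5]
[594.2 -13.4 117.4] tcp by cam [594.  -13.6 117. ] rot [-4.0e-04  1.6e-03 -1.0e+00] red 229 287 263 325
100 200 318 [558.1  54.9] [628.6  54.7]
150 203 316 [558.5  24.8] [628.6  24.6]
220 206 313 [558.1 -21.5] [628.8 -21.7]
[594.3 -13.2 117.5] tcp by cam [594.2 -13.4 117.4] rot [-4.0e-04  1.9e-03 -1.0e+00] red 229 287 263 325
100 200 317 [558.3  55. ] [628.4  54.8]
150 202 316 [558.1  24.9] [629.   24.7]
220 206 312 [558.4 -21.5] [628.6 -21.7]
```

View pics/w8.png

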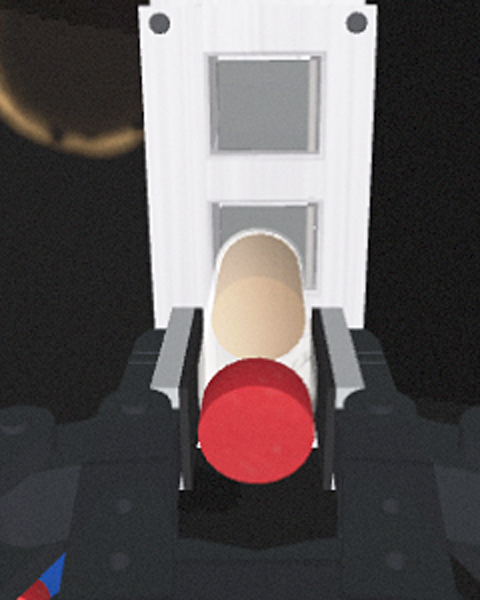

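The settled picture shows the vial's lower end at crop x=213..307 (top arc at y=229), cap disc x=198..315, the middle well's mouth x=211..321 at y=202. I work out the correction.

Run:
```python
from h import *
import pickle
from scipy.optimize import least_squares
c=pickle.load(open('c8.pkl','rb'));f=lambda p:(p[0]/2+130-.25,p[1]/2+84-.25)
W=lambda p,z:np.round(atz(c,f(p),z)*1e3,1)[:2]
print('well1',[W(p,.052) for p in((208,53),(325,52),(325,155),(212,155))],'well2',[W(p,.052) for p in((211,202),(321,201))])
th=np.linspace(0,2*np.pi,91)
def ext(x,y,r,z):
    P=cv2.projectPoints(np.stack([x+r*np.cos(th),y+r*np.sin(th),0*th+z],1),cv2.Rodrigues(np.array(c['R'],float))[0],np.array(c['t'],float),K(c),np.array(c['dist_coeffs'],float))[0][:,0]
    P=(P-[129.75,83.75])*2; return P[:,0].min(),P[:,0].max(),P[:,1].min(),P[:,1].max()
s=ctrl.read_state();zt=s['tcp_pos'][2];print(s['tcp_pos'])
def r(p):
    a=ext(p[0],p[1],.011,zt-.0514+.085);b=ext(p[2],p[3],.01375,zt-.0514)
    return [a[0]-198,a[1]-315,a[3]-484,b[0]-213,b[1]-307,b[2]-229]
q=least_squares(r,[.593,-.013,.593,-.013],x_scale=.01);print(np.round(q.x*1e3,2),np.round(q.fun,1))
```

```text
well1 [array([578.5,  48.8]), array([613.5,  49.1]), array([614.2,  17.6]), array([579.1,  17.7])] well2 [array([578.5,   2.5]), array([613.3,   2.8])]
[ 0.59426072 -0.01321151  0.11749175]
[592.69 -14.56 593.89 -15.55] [-0.1  0.1  0.   1.9 -1.9 -0.1]
```

```bash
python3 -m crank '[{"x":0.0015,"y":-0.0003,"z":0.005,"wx":0,"wy":0,"wz":0},{"x":0.0015,"y":-0.0003,"z":0.009,"wx":0,"wy":0,"wz":0},{"x":0.0015,"y":-0.0003,"z":0.009,"wx":0,"wy":0,"wz":0},{"x":0.0015,"y":-0.0003,"z":0.009,"wx":0,"wy":0,"wz":0},{"x":0.0015,"y":-0.0003,"z":0.009,"wx":0,"wy":0,"wz":0}]'
python3 - <<'E'
from h import *
import pickle
c=cam('wrist');s=ctrl.read_state();print(np.round(s['tcp_pos']*1e3,1),np.round(s['force'],1))
pickle.dump(c,open('c9.pkl','wb'));cv2.imwrite('pics/w9.png',cv2.resize(c['img'][160:240,215:315,::-1],None,fx=6,fy=6,interpolation=cv2.INTER_CUBIC))
g=c['img'].mean(2).astype(int)
x0=int(round(proj(c,[.5935,-.0125,.056])[0]));print('col',x0)
for col in(x0-3,x0,x0+3): print(col,list(zip(range(172,206),g[172:206,col])))
for row in(205,212): print(row,list(zip(range(225,300),g[row,225:300])))
for y in(.0028,.0013,-.0125): print(y,proj(c,[.5935,y,.052]),proj(c,[.5935,y,s['tcp_pos'][2]-.0514]))
E
```

```text
time: 16.8
tcp_pos: [0.5932, -0.0109, 0.1072]
tool_rot: [[-0.0, 1.0, -0.0], [1.0, 0.0, 0.0], [0.0, -0.0, -1.0]]
force: [0.0, 0.4, -0.3]
finger_gap: 0.0243
finger_force: 59.6
[593.3 -11.  107.4] [ 0.6 -0.7 -1.1]
col 261
258 [(172, np.int64(229)), (173, np.int64(234)), (174, np.int64(233)), (175, np.int64(234)), (176, np.int64(233)), (177, np.int64(233)), (178, np.int64(233)), (179, np.int64(232)), (180, np.int64(232)), (181, np.int64(233)), (182, np.int64(232)), (183, np.int64(234)), (184, np.int64(233)), (185, np.int64(234)), (186, np.int64(232)), (187, np.int64(233)), (188, np.int64(232)), (189, np.int64(232)), (190, np.int64(234)), (191, np.int64(235)), (192, np.int64(217)), (193, np.int64(208)), (194, np.int64(237)), (195, np.int64(196)), (196, np.int64(132)), (197, np.int64(146)), (198, np.int64(183)), (199, np.int64(217)), (200, np.int64(226)), (201, np.int64(185)), (202, np.int64(151)), (203, np.int64(155)), (204, np.int64(156)), (205, np.int64(162))]
261 [(172, np.int64(234)), (173, np.int64(235)), (174, np.int64(234)), (175, np.int64(235)), (176, np.int64(235)), (177, np.int6
[... 4177 characters left out ...]
1)), (277, np.int64(140)), (278, np.int64(180)), (279, np.int64(203)), (280, np.int64(169)), (281, np.int64(150)), (282, np.int64(143)), (283, np.int64(145)), (284, np.int64(144)), (285, np.int64(153)), (286, np.int64(189)), (287, np.int64(200)), (288, np.int64(194)), (289, np.int64(175)), (290, np.int64(145)), (291, np.int64(180)), (292, np.int64(225)), (293, np.int64(218)), (294, np.int64(223)), (295, np.int64(236)), (296, np.int64(238)), (297, np.int64(239)), (298, np.int64(239)), (299, np.int64(236))]
0.0028 [260.84021133 192.87578376] [260.89151312 194.88504096]
0.0013 [260.83773334 195.22817333] [260.88885645 197.27681285]
-0.0125 [260.81438008 216.39732547] [260.86385069 218.788929  ]
```

The numeric profile gives the vial's lower end centred in y (far gap ≈1.3 mm), but 1.1 mm too far toward -x. Correct and start the entry gently.

```bash
python3 -m crank '[{"x":0,"y":0.0011,"z":0,"wx":0,"wy":0,"wz":0},{"x":0,"y":0.0011,"z":0,"wx":0,"wy":0,"wz":0},{"x":0,"y":0.0011,"z":0.002,"wx":0,"wy":0,"wz":0},{"x":0,"y":0.0011,"z":0.004,"wx":0,"wy":0,"wz":0},{"x":0,"y":0.0011,"z":0.006,"wx":0,"wy":0,"wz":0},{"x":0,"y":0.0011,"z":0.008,"wx":0,"wy":0,"wz":0},{"x":0,"y":0.0011,"z":0.01,"wx":0,"wy":0,"wz":0},{"x":0,"y":0.0011,"z":0.01,"wx":0,"wy":0,"wz":0}]'
```

```text
time: 17.52
tcp_pos: [0.5944, -0.0111, 0.0975]
tool_rot: [[-0.0, 1.0, -0.0], [1.0, 0.0, -0.0], [-0.0, -0.0, -1.0]]
force: [-2.2, -0.2, 3.7]
finger_gap: 0.0241
finger_force: 60.0
```

```bash
python3 -m crank '[{"x":0,"y":0,"z":0.001,"wx":0,"wy":0,"wz":0},{"x":0,"y":0,"z":0.002,"wx":0,"wy":0,"wz":0},{"x":0,"y":0,"z":0.003,"wx":0,"wy":0,"wz":0},{"x":0,"y":0,"z":0.003,"wx":0,"wy":0,"wz":0}]'
python3 -m crank '[{"x":0,"y":0,"z":0.001,"wx":0,"wy":0,"wz":0},{"x":0,"y":0,"z":0.002,"wx":0,"wy":0,"wz":0},{"x":0,"y":0,"z":0.003,"wx":0,"wy":0,"wz":0},{"x":0,"y":0,"z":0.003,"wx":0,"wy":0,"wz":0}]'
```

```text
time: 17.85
tcp_pos: [0.5938, -0.011, 0.0938]
tool_rot: [[-0.0, 1.0, -0.001], [1.0, 0.0, 0.0], [0.0, -0.001, -1.0]]
force: [-1.8, 1.0, 2.8]
finger_gap: 0.0245
finger_force: 60.0
time: 18.18
tcp_pos: [0.5938, -0.0109, 0.0906]
tool_rot: [[-0.0, 1.0, -0.001], [1.0, 0.0, 0.0], [0.0, -0.001, -1.0]]
force: [-2.4, -0.2, 0.6]
finger_gap: 0.0244
finger_force: 59.8
```

```bash
python3 -m crank '[{"x":0,"y":0,"z":0.003,"wx":0,"wy":0,"wz":0},{"x":0,"y":0,"z":0.006,"wx":0,"wy":0,"wz":0},{"x":0,"y":0,"z":0.009,"wx":0,"wy":0,"wz":0},{"x":0,"y":0,"z":0.012,"wx":0,"wy":0,"wz":0},{"x":0,"y":0,"z":0.015,"wx":0,"wy":0,"wz":0},{"x":0,"y":0,"z":0.015,"wx":0,"wy":0,"wz":0}]'
python3 -m crank '[{"x":0,"y":0,"z":0.003,"wx":0,"wy":0,"wz":0},{"x":0,"y":0,"z":0.006,"wx":0,"wy":0,"wz":0},{"x":0,"y":0,"z":0.009,"wx":0,"wy":0,"wz":0},{"x":0,"y":0,"z":0.012,"wx":0,"wy":0,"wz":0},{"x":0,"y":0,"z":0.015,"wx":0,"wy":0,"wz":0},{"x":0,"y":0,"z":0.015,"wx":0,"wy":0,"wz":0}]'
```

```text
time: 18.68
tcp_pos: [0.5938, -0.011, 0.0752]
tool_rot: [[0.0, 1.0, -0.001], [1.0, -0.0, 0.0], [0.0, -0.001, -1.0]]
force: [-0.5, 0.2, -1.0]
finger_gap: 0.0246
finger_force: 59.7
time: 19.18
tcp_pos: [0.5939, -0.0109, 0.0604]
tool_rot: [[-0.0, 1.0, -0.001], [1.0, 0.0, 0.0], [0.0, -0.001, -1.0]]
force: [-2.1, -0.6, -0.8]
finger_gap: 0.0247
finger_force: 59.7
```

Commanded z is 0.061; press the last 3 to 5 mm gently.

```bash
python3 -m crank '[{"x":0,"y":0,"z":0.001,"wx":0,"wy":0,"wz":0},{"x":0,"y":0,"z":0.002,"wx":0,"wy":0,"wz":0},{"x":0,"y":0,"z":0.003,"wx":0,"wy":0,"wz":0},{"x":0,"y":0,"z":0.003,"wx":0,"wy":0,"wz":0},{"x":0,"y":0,"z":0.003,"wx":0,"wy":0,"wz":0}]'
python3 -m crank '[{"x":0,"y":0,"z":0.001,"wx":0,"wy":0,"wz":0},{"x":0,"y":0,"z":0.0015,"wx":0,"wy":0,"wz":0},{"x":0,"y":0,"z":0.0015,"wx":0,"wy":0,"wz":0}]'
```

```text
time: 19.6
tcp_pos: [0.5944, -0.011, 0.0583]
tool_rot: [[0.0, 1.0, -0.0], [1.0, -0.0, -0.0], [-0.0, -0.0, -1.0]]
force: [-1.2, 0.4, -0.1]
finger_gap: 0.0246
finger_force: 59.7
time: 19.85
tcp_pos: [0.5946, -0.011, 0.0574]
tool_rot: [[-0.0, 1.0, 0.0], [1.0, 0.0, -0.0], [-0.0, 0.0, -1.0]]
force: [-2.0, 0.1, 2.6]
finger_gap: 0.0244
finger_force: 60.0
```

```bash
python3 -m crank '[{"x":0,"y":0,"z":0.0007,"wx":0,"wy":0,"wz":0},{"x":0,"y":0,"z":0.0012,"wx":0,"wy":0,"wz":0},{"x":0,"y":0,"z":0.0012,"wx":0,"wy":0,"wz":0},{"x":0,"y":0,"z":0.0012,"wx":0,"wy":0,"wz":0}]'
```

```text
time: 20.18
tcp_pos: [0.5948, -0.0111, 0.0573]
tool_rot: [[-0.0, 1.0, 0.0], [1.0, 0.0, -0.0], [-0.0, 0.0, -1.0]]
force: [-4.1, -0.4, 8.3]
finger_gap: 0.0242
finger_force: 60.5
```

Seated at the same TCP height as on the rack's 6 mm floor, with 8 N. Release, raise and check.

```bash
python3 -m crank '[{"x":0,"y":0,"z":0,"wx":0,"wy":0,"wz":0},{"x":0,"y":0,"z":0,"wx":0,"wy":0,"wz":0},{"x":0,"y":0,"z":0,"wx":0,"wy":0,"wz":0},{"x":0,"y":0,"z":0,"wx":0,"wy":0,"wz":0},{"x":0,"y":0,"z":0,"wx":0,"wy":0,"wz":0},{"x":0,"y":0,"z":0,"wx":0,"wy":0,"wz":0},{"x":0,"y":0,"z":-0.03,"wx":0,"wy":0,"wz":0},{"x":0,"y":0,"z":-0.07,"wx":0,"wy":0,"wz":0},{"x":0,"y":0,"z":-0.11,"wx":0,"wy":0,"wz":0},{"x":0,"y":0,"z":-0.14,"wx":0,"wy":0,"wz":0},{"x":0,"y":0,"z":-0.14,"wx":0,"wy":0,"wz":0},{"x":0,"y":0,"z":-0.14,"wx":0,"wy":0,"wz":0}]' -1
python3 - <<'E'
from h import *
import pickle
from scipy.optimize import least_squares
D={}
for n in('wrist','scene','side'):
    c=cam(n);hsv=cv2.cvtColor(c['img'],cv2.COLOR_RGB2HSV);m=((hsv[:,:,0]<8)|(hsv[:,:,0]>170))&(hsv[:,:,1]>120)&(hsv[:,:,2]>90)
    p=proj(c,[.593,-.0125,.087]);k,l,st,ce=cv2.connectedComponentsWithStats(m.astype(np.uint8))
    i=min(range(1,k),key=lambda i:np.hypot(*(ce[i]-p))+(1e3 if st[i,4]<20 else 0));D[n]=(c,ce[i]);print(n,np.round(p,1),np.round(ce[i],1),st[i])
print(tri([D['scene'],D['side']]),tri(list(D.values())))
for q,z in(('vial_mid',.0485),('vial',.006),('glue_stick',.006)):
  for n in('scene','side'):
    for r in ctrl.place_of(n,q)[:5]:print(q,n,round(r['score'],2),np.round(atz(D[n][0],r['location'],z)[:2]*1e3,0))
for q,n in(('rod_grip','scene'),('rod_grip','side')):print(q,n,[(round(r['score'],2),np.round(r['location'],1)) for r in ctrl.place_of(n,q)[:1]])
print(ctrl.read_state()['time'])
E
```

```text
time: 21.18
tcp_pos: [0.5959, -0.0113, 0.1987]
tool_rot: [[-0.0, 1.0, 0.006], [1.0, 0.0, -0.001], [-0.001, 0.006, -1.0]]
force: [-1.3, 0.3, -0.5]
finger_gap: 0.0859
finger_force: 0.0
wrist [255.2 189.2] [253.6 188.2] [240 174  28  29 657]
scene [257.  182.2] [257.1 182.5] [253 179   9   8  64]
side [276.2 201.2] [276.  201.7] [272 197   9  10  71]
(array([ 0.59306085, -0.01278665,  0.08590796]), [np.float64(0.2), np.float64(0.2)]) (array([ 0.59250478, -0.01240924,  0.08555205]), [np.float64(0.8), np.float64(0.7), np.float64(0.3)])
vial_mid scene 0.91 [ 634. -158.]
vial_mid scene 0.84 [ 673. -291.]
vial_mid scene 0.81 [ 544. -310.]
vial_mid scene 0.81 [ 503. -153.]
vial_mid scene 0.73 [594. -11.]
vial_mid side 0.87 [ 554. -305.]
vial_mid side 0.87 [ 650. -154.]
vial_mid side 0.83 [ 683. -288.]
vial_mid side 0.76 [ 506. -137.]
vial_mid side 0.67 [594. -16.]
vial scene 0.86 [ 670. -290.]
vial scene 0.77 [ 504. -138.]
vial scene 0.76 [588. -14.]
vial scene 0.74 [ 547. -306.]
vial scene 0.7 [ 635. -146.]
vial side 0.81 [ 644. -149.]
vial side 0.79 [ 668. -285.]
vial side 0.74 [ 546. -302.]
vial side 0.53 [ 504. -132.]
vial side 0.49 [602. -18.]
glue_stick scene 0.64 [ 455. -224.]
glue_stick scene 0.18 [624.  32.]
glue_stick side 0.62 [565.  61.]
glue_stick side 0.58 [ 476. -233.]
rod_grip scene [(0.61, array([168.1, 139.8]))]
rod_grip side [(0.67, array([324.6, 139.5]))]
21.7333
```

Cap triangulates at (593, -12.8, 86) mm: home, upright, the rest unmoved. To be sure that release didn't lift it, one gentle press on the cap with shut fingers.

```bash
python3 -m crank '[{"x":-0.0015,"y":-0.001,"z":0,"wx":0,"wy":0,"wz":0},{"x":-0.0015,"y":-0.001,"z":0,"wx":0,"wy":0,"wz":0},{"x":-0.0015,"y":-0.001,"z":0,"wx":0,"wy":0,"wz":0},{"x":-0.0015,"y":-0.001,"z":0,"wx":0,"wy":0,"wz":0},{"x":-0.0015,"y":-0.001,"z":0,"wx":0,"wy":0,"wz":0},{"x":-0.0015,"y":-0.001,"z":0,"wx":0,"wy":0,"wz":0},{"x":-0.0015,"y":-0.001,"z":0.03,"wx":0,"wy":0,"wz":0},{"x":-0.0015,"y":-0.001,"z":0.06,"wx":0,"wy":0,"wz":0},{"x":-0.0015,"y":-0.001,"z":0.085,"wx":0,"wy":0,"wz":0},{"x":-0.0015,"y":-0.001,"z":0.095,"wx":0,"wy":0,"wz":0},{"x":-0.0015,"y":-0.001,"z":0.099,"wx":0,"wy":0,"wz":0},{"x":-0.0015,"y":-0.001,"z":0.099,"wx":0,"wy":0,"wz":0}]' 1
python3 -m crank '[{"x":0,"y":0,"z":0.001,"wx":0,"wy":0,"wz":0},{"x":0,"y":0,"z":0.002,"wx":0,"wy":0,"wz":0},{"x":0,"y":0,"z":0.003,"wx":0,"wy":0,"wz":0},{"x":0,"y":0,"z":0.004,"wx":0,"wy":0,"wz":0},{"x":0,"y":0,"z":0.004,"wx":0,"wy":0,"wz":0}]'
```

```text
time: 22.73
tcp_pos: [0.5931, -0.0125, 0.0961]
tool_rot: [[0.0, 1.0, -0.001], [1.0, -0.0, 0.0], [0.0, -0.001, -1.0]]
force: [0.4, 0.7, 0.4]
finger_gap: -0.0
finger_force: 0.0
time: 23.15
tcp_pos: [0.5936, -0.0126, 0.0932]
tool_rot: [[-0.0, 1.0, 0.001], [1.0, 0.0, -0.0], [-0.0, 0.001, -1.0]]
force: [0.2, -0.5, -1.5]
finger_gap: 0.0002
finger_force: 0.0
```

```bash
python3 -m crank '[{"x":0,"y":0,"z":0.001,"wx":0,"wy":0,"wz":0},{"x":0,"y":0,"z":0.002,"wx":0,"wy":0,"wz":0},{"x":0,"y":0,"z":0.002,"wx":0,"wy":0,"wz":0},{"x":0,"y":0,"z":0.002,"wx":0,"wy":0,"wz":0}]'
```

```text
time: 23.48
tcp_pos: [0.5937, -0.0126, 0.0911]
tool_rot: [[0.0, 1.0, 0.001], [1.0, -0.0, -0.0], [-0.0, 0.001, -1.0]]
force: [-0.5, -0.2, 2.3]
finger_gap: -0.0
finger_force: 1.3
```

```bash
python3 -m crank '[{"x":0,"y":0,"z":0.0007,"wx":0,"wy":0,"wz":0},{"x":0,"y":0,"z":0.001,"wx":0,"wy":0,"wz":0},{"x":0,"y":0,"z":0.001,"wx":0,"wy":0,"wz":0}]'
python3 -m crank '[{"x":0,"y":0,"z":-0.01,"wx":0,"wy":0,"wz":0},{"x":0,"y":0,"z":-0.04,"wx":0,"wy":0,"wz":0},{"x":0,"y":0,"z":-0.08,"wx":0,"wy":0,"wz":0},{"x":0,"y":0,"z":-0.11,"wx":0,"wy":0,"wz":0},{"x":0,"y":0,"z":-0.11,"wx":0,"wy":0,"wz":0},{"x":0,"y":0,"z":-0.11,"wx":0,"wy":0,"wz":0}]'
python3 - <<'E'
from h import *
D=[]
for n in('scene','side'):
    c=cam(n);hsv=cv2.cvtColor(c['img'],cv2.COLOR_RGB2HSV);m=((hsv[:,:,0]<8)|(hsv[:,:,0]>170))&(hsv[:,:,1]>120)&(hsv[:,:,2]>90)
    p=proj(c,[.593,-.0125,.087]);k,l,st,ce=cv2.connectedComponentsWithStats(m.astype(np.uint8))
    i=min(range(1,k),key=lambda i:np.hypot(*(ce[i]-p))+(1e3 if st[i,4]<20 else 0));D.append((c,ce[i]))
print(tri(D)); print(ctrl.hand_in())
E
```

```text
time: 23.73
tcp_pos: [0.5943, -0.0127, 0.0911]
tool_rot: [[0.0, 1.0, 0.002], [1.0, -0.0, -0.0], [-0.0, 0.002, -1.0]]
force: [-0.5, 1.0, 6.0]
finger_gap: -0.0003
finger_force: 3.1
time: 24.23
tcp_pos: [0.5947, -0.0128, 0.2027]
tool_rot: [[-0.0, 1.0, 0.006], [1.0, 0.0, -0.001], [-0.001, 0.006, -1.0]]
force: [-0.1, 0.8, 0.1]
finger_gap: 0.0007
finger_force: 0.0
(array([ 0.59306085, -0.01278665,  0.08590796]), [np.float64(0.2), np.float64(0.2)])
the job is handed in; nothing more can be done
None
```

The middle well (well 2) was the clear one; the rod is back in its stand, the vial stands fully home in that well (cap top at 91 mm), and I handed the job in at about 24 s.

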